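Close up the gift display row

TASK

First push the gift box across the counter into the corner of the wooden display rail, so that its long side is flush against the long rail and its end is flush against the short end piece. Then push the brass bowl up beside it, so that the bowl touches both the long rail and the box. Slide both gently, never lift or tip them, and leave the bottle, the lantern and the wooden striker where they are.

Things in the scene. Friction and masses are not known exactly. Their poses are not given: they have to be found in the camera images.
- corner: Fixed dark-wood L-shaped rail, 40 mm high. Origin: the inner corner at counter height. The long rail's inner face is its plane x = 0, running 440 mm from the corner towards its -y; the short end piece's inner face is its plane y = 0, running 110 mm towards its -x (the robot's side). Both are 20 mm thick. Things belong at x < 0, y < 0. Turned up to 0.18 rad from the world axes.
- giftbox: Closed cardboard gift box with a paper band, loose, about 0.4 kg, 90 mm (its x) by 120 mm (its y) by 60 mm high; origin at the centre of its underside. Starts turned up to 0.3 rad from the rail's axes, its centre 90 to 130 mm off the long rail and 105 to 155 mm off the end piece. Slides at under 7 N. Home, its origin is at x = -45, y = -60 mm in the rail's frame.
- bowl: Open round brass singing bowl, loose, about 0.4 kg, 45 mm high, widest (90 mm across) 28 mm up, rim 86 mm, foot 56 mm, wall 4 mm; origin at the centre of its underside, z up. Starts at x = -85 to -125, y = -325 to -370 mm in the rail's frame. Slides at under 7 N. Home, beside the box, its origin is at x = -45, y = -165 mm in the rail's frame.
- bottle: Small amber bottle standing left of the end piece, 44 mm diameter, 120 mm high, loose; origin at the centre of its underside. Leave it alone.
- lantern: Copper and amber-glass lantern standing beyond the end piece, outside the corner, 80 mm diameter, 142 mm high, loose; origin at the centre of its underside. Leave it alone.
- striker: Wooden bowl striker lying on the counter behind (beyond) the long rail, 150 mm long along its own x, 22 mm thick, loose; origin midway along it, at its underside. Leave it alone.
There are look-alikes about, which are no part of the job. What is shaped like the giftbox but purple is not meant. What is shaped like the bowl but blue or green is not meant.

How it is judged:
By the outcome, as a careful person would: the job done as asked, in the order asked, and still so for the second after the job is handed in, with the robot touching nothing.
It also fails if it takes over 72 s, if anything falls off the work surface, if the arm or the gripper's body presses on something with over 40 N, if the wrist force passes 120 N, or if a joint passes its speed limit or range.

ROBOT

A 6-joint arm with a two-finger parallel gripper is mounted at the origin on the work surface. World frame = base frame: x ahead of the robot, y to its left, z up, the work surface at z = 0. Lengths are in m, angles in rad, forces in N, time in s.
With the tool pointing down it reaches from about 0.375 to 0.825 m from the base axis. Payload 5.5 kg.
Tool frame: the origin (TCP) lies at the very end of the fingers, on their centre line; the grasp point (between the pads) lies 19 mm behind it (arm.hold_point_z is the distance from the TCP to the grasp point, in m); z points along the fingers, y is the line along which they close (so a half turn about z gives the same grasp; the last joint's range is limited). The gripper opens to 85 mm and grips with 20 to 120 N. Pads are 22 mm wide; open, the fingers measure 114 mm over their backs; the gripper's body (76 mm by 85 mm) begins 54 mm behind the grasp point. The pads swing forward as they close: fully open they stand 13 mm farther back than shut.
Start: joints at [1.334, 0.314, -0.047, 1.21, 0, 1.571], TCP at [0.141, 0.583, 0.231] pointing down, gripper open.
Joint ranges: [-2.67, 2.67], [-0.69, 1.73], [-1.03, 1.25], [-2.08, 2.16], [-1.42, 1.45], [-3.14, 3.14]. Speed limits (rad/s): [2.39, 2.39, 3.01, 3.14, 3.14, 3.14].

INTERFACE

Orientations are given as a 3x3 rotation matrix whose columns are the frame's x, y, z axes.
In Python, from workcell import telemetry, capture, ticket, arm gives the robot as it stands.
- The arm moves only by the tool step_arm, never from a script. Its argument "rows" is a list of rows, each an object of numbers: "tx", "ty", "tz": the shift along the tool's x, y, z in mm; "rx", "ry", "rz": the turn, a rotation vector about the tool's x, y, z in degrees; "gripper": the closure, from 0 (fully open) to 1 (shut). A call has exactly 8 rows; each row is the pose to reach, as a shift and turn from the pose commanded when the call began, along the tool's axes at that moment; what a row does not reach only later rows make up. A row lasts 1/8 s, in which the tool goes at most 62.5 mm and 10.7 degrees, less where a joint would pass 70% of its speed; a pose out of reach is approached as far as the arm can. A call with a gripper value outside its range is refused whole. The fingers move at their own pace and stop on an object; "newtons" is the grip in N (left out, the last holds). Time passes only in rows, so rows that repeat a pose let the fingers close, or fill a call up. It gives the time, the measured TCP pose, the force, the opening and the grip force at its end, in the units of the state.
- telemetry.observe(): the state, without advancing time (a new reading comes with each control period).
- capture(name): name is "side" or "top" or "wrist"; returns a dict with "frame" (480x640x3 uint8, blue, green, red), "depth" (480x640 float32, m along the optical axis (not along the pixel's ray), 0 where there is no reading), "K" (3x3 intrinsics, pixels), "dist_coeffs" ([k1, k2, p1, p2, k3] as OpenCV has them; the pictures are not rectified), "eye" and "attitude" of the camera in the world; the wrist camera has in their place "mount" (4x4, takes a point from camera to tool coordinates, whose origin is the TCP and whose axes are the flange's). Camera axes: x right, y up, looking along -z (the intrinsics and any distortion apply to the point x, -y, -z); pixel columns grow to the right and rows downward; lengths in m; the calibration is good to about 2 mm. A picture is of the moment at which its call begins: read the wrist's pose just before it.
- ticket.job_done(): hands the job in; it is judged then, once.
The state is a dict: "time_s": time; "joints": joint angles; "joint_vel": joint speeds; "joint_torque": joint torques, N m; "eef_pos": TCP position; "ee_rot": TCP orientation; "contact_force": force on the tool from outside, world axes, zero at the start; "torque": the same for the moment, N m; "opening": opening from 0.0 (shut) to 1.0 (fully open); "gripper_force": force on a finger pad.
Only numpy, scipy, OpenCV 4.12 (cv2) and the standard library are available. Lean on these libraries where they do the work, as an engineer would, in place of code of your own. Each camera call takes 0.05 s, during which the arm holds its last target. There are 200 camera calls.

## Working session

There is one attempt and no reset: what is moved stays moved. The work goes in short steps, Python scripts to look and compute and a tool call to move; the robot and the scene stay as the last step left them, time stands still between calls to the robot, and variables do not carry over. Pictures are saved under pics/ and viewed, at most 10 in all, crops included, and the job is handed in when it is done.

Besides the shell and the picture viewer there is one more tool, called after "Emit:" by a JSON object that holds its "op" and its "data", one argument or row to a line. step_arm: Moves the arm, as the interface text tells. Its arguments: {"type":"object","properties":{"rows":{"type":"array"},"newtons":{"type":"number"}},"required":["rows"]}

```bash
mkdir -p pics; cat > h.py <<'E'
import numpy as np, cv2
from workcell import telemetry, capture, ticket, arm
def pts(c):
    """world point per pixel from depth (fixed cameras)"""
    v,u=np.mgrid[0:480,0:640]
    n=cv2.undistortPoints(np.stack([u,v],-1).reshape(-1,1,2).astype(float),np.array(c["K"]),np.array(c["dist_coeffs"])).reshape(480,640,2)
    d=c["depth"]
    p=np.stack([n[...,0]*d,-n[...,1]*d,-d],-1)
    return p@np.array(c["attitude"]).T+np.array(c["eye"])
E
python3 - <<'E'
from h import *
print(telemetry.observe())
for n in ("top","side"):
    c=capture(n); cv2.imwrite(f"pics/{n}0.png",c["frame"]); print(n,c["eye"],c["attitude"],c["K"])
    np.savez(n+"0.npz",P=pts(c),**{k:np.array(v) for k,v in c.items()})
E
```

```text
{'time_s': 0.0, 'joints': array([ 1.33401325e+00,  3.14232128e-01, -4.80621848e-02,  1.21021495e+00,
        3.01990495e-05,  1.57083106e+00]), 'joint_vel': array([-1.06879053e-03,  5.45813521e-04, -4.11243365e-04,  1.15405062e-03,
       -3.24607643e-05,  8.53082202e-04]), 'joint_torque': array([ 5.51344510e-04, -5.39587462e+01,  3.39752269e+01,  1.92312046e-02,
        1.99144770e-04,  1.00433720e-06]), 'eef_pos': array([0.14060082, 0.58269949, 0.23043832]), 'ee_rot': array([[-9.72089458e-01,  2.34610102e-01, -4.31171267e-04],
       [ 2.34610496e-01,  9.72088044e-01, -1.65805699e-03],
       [ 3.01395131e-05, -1.71293703e-03, -9.99998532e-01]]), 'contact_force': array([-0.2712042 ,  0.69141166, -0.14963854]), 'torque': array([ 0.01947908, -0.04923024,  0.02188858]), 'gripper_force': 0.0, 'opening': 1.0032088779509278}
top [0.31579629 0.02768619 1.2143273 ] [[-0.01054699  0.98006012 -0.19842109]
 [-0.9999293  -0.01142679 -0.00328943]
 [-0.00549116  0.19837236  0.98011135]] [[526.67761      0.         328.11647928]
 [  0.         526.67761    238.77006455]
 [  0.           0.           1.        ]]
side [0.25794332 0.67397511 0.52411115] [[-0.92112157  0.20876033 -0.32856382]
 [-0.38908075 -0.52039576  0.76013448]
 [-0.01229729  0.82801412  0.56057238]] [[466.00707193   0.         309.20206806]
 [  0.         466.00707193 249.33539297]
 [  0.           0.           1.        ]]
```

View pics/top0.png

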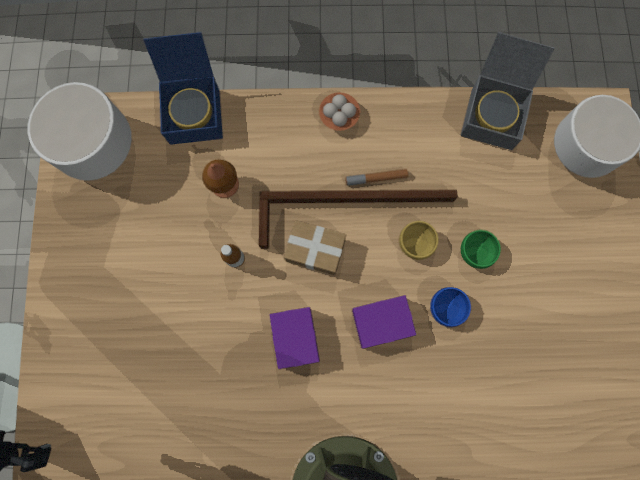

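View pics/side0.png

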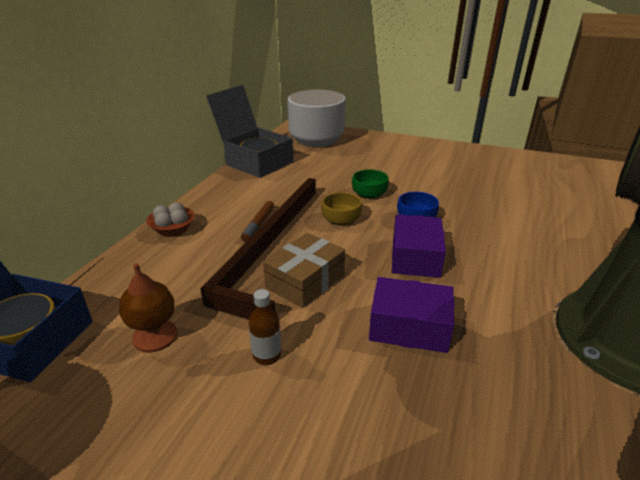

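The top view shows the box at (316,249), brass bowl at (419,240), and rail corner at about (265,200) with the rail running to (456,196). The end piece runs down to (264,247), with the bottle at (232,255). The purple boxes and the blue and green bowls are decoys. The side view agrees.

```bash
cat > meas.py <<'E'
from h import *
def lab(P,m,box=None):
    q=P[m]; return q
def measure(c,P,show=True):
    f=c["frame"]; hsv=cv2.cvtColor(f,cv2.COLOR_BGR2HSV)
    v,u=np.mgrid[0:480,0:640]; Z=P[...,2]
    roi=(u>240)&(u<475)&(v>175)&(v<285)&(c["depth"]>0)
    out={}
    # rail top: z ~ 40 mm and dark
    m=roi&(abs(Z-.04)<.006)&(hsv[...,2]<95)&(v<255)
    n,l,s,_=cv2.connectedComponentsWithStats(m.astype(np.uint8)); k=1+np.argmax(s[1:,4]); out["rail"]=P[l==k][:,:2]
    # box top: z ~ 60 mm
    m=roi&(abs(Z-.06)<.006)&(u>245)&(u<400)
    n,l,s,_=cv2.connectedComponentsWithStats(m.astype(np.uint8)); k=1+np.argmax(s[1:,4]); out["box"]=P[l==k][:,:2]; out["boxz"]=np.median(P[l==k][:,2])
    m=roi&(Z>.036)&(Z<.055)&(hsv[...,0]>18)&(hsv[...,0]<35)&(hsv[...,1]>110)&(l!=k)
    n,l2,s,_=cv2.connectedComponentsWithStats(cv2.morphologyEx(m.astype(np.uint8),cv2.MORPH_CLOSE,np.ones((5,5)))); k=1+np.argmax(s[1:,4]); out["bowl"]=P[(l2==k)&m][:,:2]
    return out
E
python3 - <<'E'
from meas import *
d=np.load("top0.npz"); P=d["P"]; o=measure(d,P)
print("counter z",np.median(P[330:400,200:260,2]))
r=o["rail"]; print(len(r),r.min(0),r.max(0))
# inner face of long rail: y bins, min x
# axis from PCA of long rail part
yc=r[:,1].max()
L=r[r[:,1]<yc-.06]
a=np.polyfit(L[:,1],L[:,0],1); th=-np.arctan(a[0]); print("theta",th, "mid x at y=0",a[1])
E=r[r[:,0]<np.polyval(a,r[:,1])-.03]; b=np.polyfit(E[:,0],E[:,1],1); print("end theta",np.arctan(b[0]),len(E))
R=np.array([[np.cos(th),-np.sin(th)],[np.sin(th),np.cos(th)]])
rr=r@R; Ll=(L@R)[:,0]; Ee=(E@R)[:,1]
print("long width",np.percentile(Ll,[1,50,99]),"end",np.percentile(Ee,[1,50,99]),"extent y",rr[:,1].min(),rr[:,1].max())
lx=np.median(Ll)-.01; ey=np.median(Ee)-.01
C=R@[lx,ey]; print("corner",C)
bx=o["box"]; (c,s,ang)=cv2.minAreaRect((bx*1000).astype(np.float32)); print("box",c,s,ang,o["boxz"],"in rail",((np.array(c)/1000-C)@R)*1000)
w=o["bowl"]; (c,rad)=cv2.minEnclosingCircle((w*1000).astype(np.float32)); print("bowl",c,rad,len(w),((np.array(c)/1000-C)@R)*1000)
np.savez("cal.npz",R=R,C=C,th=th)
for name,uu,vv in (("bottle",232,255),("purp1",295,338),("purp2",385,322),("blue",451,292),("green",481,234),("lantern",220,175)): print(name,P[vv,uu])
print(arm, [x for x in dir(arm) if x[0]!='_'])
E
```

```text
counter z 0.0005703373380111509
1986 [ 0.53934993 -0.26745822] [0.66856101 0.19093549]
theta -0.0025543919903648184 mid x at y=0 0.6576531104800194
end theta 0.009583509545891185 336
long width [0.64864179 0.65751943 0.66752591] end [0.17211225 0.18181165 0.19158411] extent y -0.26575561748375903 0.19254745011655747
corner [0.64795619 0.17015707]
box (535.000732421875, 61.61808776855469) (120.99520111083984, 91.26983642578125) 73.31459045410156 0.060693507271943004 in rail [-112.67784224 -108.82716023]
bowl (549.2779541015625, -173.9788818359375) 43.8304328918457 247 [ -97.79886078 -344.38689163]
bottle [0.50997904 0.24072266 0.08942573]
purp1 [0.33151338 0.1051573  0.06394294]
purp2 [ 0.36365814 -0.08995101  0.06046624]
blue [ 0.43149561 -0.24826489  0.01253744]
green [ 0.56633137 -0.32664029  0.01249479]
lantern [0.68529672 0.26807561 0.11093472]
<Robot object at 0x7fc655e28050> ['IKError', 'hold_point_z']
```

Emit:
{"op": "step_arm", "data": {
  "rows": [
    {"tx": -21, "ty": -22, "rz": -1},
    {"tx": -59, "ty": -61, "rz": -2},
    {"tx": -100, "ty": -104, "rz": -4},
    {"tx": -142, "ty": -148, "rz": -6},
    {"tx": -184, "ty": -191, "rz": -8},
    {"tx": -226, "ty": -235, "rz": -10},
    {"tx": -268, "ty": -278, "rz": -12},
    {"tx": -310, "ty": -322, "rz": -13.6}
  ]
}}

```text
$.rows[0]: bad value
```

Emit:
{"op": "step_arm", "data": {
  "rows": [
    {"tx": -21, "ty": -22, "tz": 0, "rx": 0, "ry": 0, "rz": -1, "gripper": 0},
    {"tx": -59, "ty": -61, "tz": 0, "rx": 0, "ry": 0, "rz": -2, "gripper": 0},
    {"tx": -100, "ty": -104, "tz": 0, "rx": 0, "ry": 0, "rz": -4, "gripper": 0},
    {"tx": -142, "ty": -148, "tz": 0, "rx": 0, "ry": 0, "rz": -6, "gripper": 0},
    {"tx": -184, "ty": -191, "tz": 0, "rx": 0, "ry": 0, "rz": -8, "gripper": 0},
    {"tx": -226, "ty": -235, "tz": 0, "rx": 0, "ry": 0, "rz": -10, "gripper": 0},
    {"tx": -268, "ty": -278, "tz": 0, "rx": 0, "ry": 0, "rz": -12, "gripper": 0},
    {"tx": -310, "ty": -322, "tz": 0, "rx": 0, "ry": 0, "rz": -13.6, "gripper": 0}
  ]
}}

```text
time_s: 1.1
eef_pos: [0.3671, 0.1957, 0.2312]
ee_rot: [[-1.0, -0.002, 0.0], [-0.002, 1.0, 0.0], [-0.0, 0.0, -1.0]]
contact_force: [1.3, 0.4, -0.4]
opening: 1.001
gripper_force: 0.0
```

Emit:
{"op": "step_arm", "data": {
  "rows": [
    {"tx": -26, "ty": -45, "tz": 0, "rx": 0, "ry": 0, "rz": 0, "gripper": 0},
    {"tx": -52, "ty": -90, "tz": 10, "rx": 0, "ry": 0, "rz": 0, "gripper": 0},
    {"tx": -72, "ty": -124, "tz": 40, "rx": 0, "ry": 0, "rz": 0, "gripper": 0},
    {"tx": -78, "ty": -134, "tz": 80, "rx": 0, "ry": 0, "rz": 0, "gripper": 0},
    {"tx": -78, "ty": -134, "tz": 125, "rx": 0, "ry": 0, "rz": 0, "gripper": 0},
    {"tx": -78, "ty": -134, "tz": 170, "rx": 0, "ry": 0, "rz": 0, "gripper": 0},
    {"tx": -78, "ty": -134, "tz": 205, "rx": 0, "ry": 0, "rz": 0, "gripper": 0},
    {"tx": -78, "ty": -134, "tz": 221, "rx": 0, "ry": 0, "rz": 0, "gripper": 0}
  ]
}}

```text
time_s: 2.1
eef_pos: [0.4426, 0.0632, 0.008]
ee_rot: [[-1.0, -0.0, -0.004], [-0.0, 1.0, -0.001], [0.004, -0.001, -1.0]]
contact_force: [-0.4, 0.8, -0.2]
opening: 0.997
gripper_force: 0.0
```

Emit:
{"op": "step_arm", "data": {
  "rows": [
    {"tx": -6, "ty": 0, "tz": 0, "rx": 0, "ry": 0, "rz": 0, "gripper": 0},
    {"tx": -12, "ty": 0, "tz": 0, "rx": 0, "ry": 0, "rz": 0, "gripper": 0},
    {"tx": -18, "ty": 0, "tz": 0, "rx": 0, "ry": 0, "rz": 0, "gripper": 0},
    {"tx": -24, "ty": 0, "tz": 0, "rx": 0, "ry": 0, "rz": 0, "gripper": 0},
    {"tx": -30, "ty": 0, "tz": 0, "rx": 0, "ry": 0, "rz": 0, "gripper": 0},
    {"tx": -36, "ty": 0, "tz": 0, "rx": 0, "ry": 0, "rz": 0, "gripper": 0},
    {"tx": -42, "ty": 0, "tz": 0, "rx": 0, "ry": 0, "rz": 0, "gripper": 0},
    {"tx": -47, "ty": 0, "tz": 0, "rx": 0, "ry": 0, "rz": 0, "gripper": 0}
  ]
}}

```text
time_s: 3.1
eef_pos: [0.4921, 0.0636, 0.0103]
ee_rot: [[-1.0, -0.001, 0.0], [-0.001, 1.0, -0.0], [-0.0, -0.0, -1.0]]
contact_force: [-2.5, -1.2, 1.7]
opening: 0.999
gripper_force: 1.2
```

Emit:
{"op": "step_arm", "data": {
  "rows": [
    {"tx": -5, "ty": 0, "tz": 0, "rx": 0, "ry": 0, "rz": 0, "gripper": 0},
    {"tx": -10, "ty": 0, "tz": 0, "rx": 0, "ry": 0, "rz": 0, "gripper": 0},
    {"tx": -15, "ty": 0, "tz": 0, "rx": 0, "ry": 0, "rz": 0, "gripper": 0},
    {"tx": -20, "ty": 0, "tz": 0, "rx": 0, "ry": 0, "rz": 0, "gripper": 0},
    {"tx": -25, "ty": 0, "tz": 0, "rx": 0, "ry": 0, "rz": 0, "gripper": 0},
    {"tx": -30, "ty": 0, "tz": 0, "rx": 0, "ry": 0, "rz": 0, "gripper": 0},
    {"tx": -35, "ty": 0, "tz": 0, "rx": 0, "ry": 0, "rz": 0, "gripper": 0},
    {"tx": -40, "ty": 0, "tz": 0, "rx": 0, "ry": 0, "rz": 0, "gripper": 0}
  ]
}}

```text
time_s: 4.1
eef_pos: [0.532, 0.0636, 0.0103]
ee_rot: [[-1.0, -0.001, 0.0], [-0.001, 1.0, 0.0], [-0.0, 0.0, -1.0]]
contact_force: [-2.8, 0.2, 0.3]
opening: 1.001
gripper_force: 1.2
```

```bash
python3 - <<'E'
from h import *
for n in ("top",):
    c=capture(n); cv2.imwrite(f"pics/{n}1.png",cv2.resize(c["frame"][170:300,200:500],None,fx=2.5,fy=2.5))
E
```

```text
(no output)
```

View pics/top1.png

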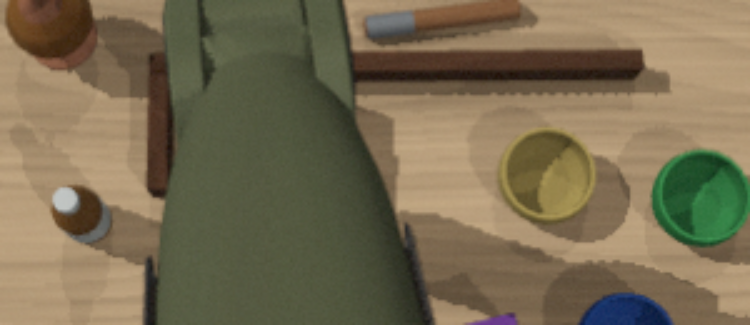

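The arm hides the box, and the bottle, bowl and striker haven't moved. I'll keep pushing until I feel the rail.

Emit:
{"op": "step_arm", "data": {
  "rows": [
    {"tx": -2, "ty": 0, "tz": 0, "rx": 0, "ry": 0, "rz": 0, "gripper": 0},
    {"tx": -4, "ty": 0, "tz": 0, "rx": 0, "ry": 0, "rz": 0, "gripper": 0},
    {"tx": -6, "ty": 0, "tz": 0, "rx": 0, "ry": 0, "rz": 0, "gripper": 0},
    {"tx": -8, "ty": 0, "tz": 0, "rx": 0, "ry": 0, "rz": 0, "gripper": 0},
    {"tx": -10, "ty": 0, "tz": 0, "rx": 0, "ry": 0, "rz": 0, "gripper": 0},
    {"tx": -12, "ty": 0, "tz": 0, "rx": 0, "ry": 0, "rz": 0, "gripper": 0},
    {"tx": -13, "ty": 0, "tz": 0, "rx": 0, "ry": 0, "rz": 0, "gripper": 0},
    {"tx": -14, "ty": 0, "tz": 0, "rx": 0, "ry": 0, "rz": 0, "gripper": 0}
  ]
}}

```text
time_s: 5.15
eef_pos: [0.5455, 0.0636, 0.0103]
ee_rot: [[-1.0, -0.001, -0.0], [-0.001, 1.0, -0.0], [0.0, -0.0, -1.0]]
contact_force: [-3.1, 0.2, 0.7]
opening: 1.002
gripper_force: 1.3
```

Emit:
{"op": "step_arm", "data": {
  "rows": [
    {"tx": -1, "ty": 0, "tz": 0, "rx": 0, "ry": 0, "rz": 0, "gripper": 0},
    {"tx": -2, "ty": 0, "tz": 0, "rx": 0, "ry": 0, "rz": 0, "gripper": 0},
    {"tx": -2.5, "ty": 0, "tz": 0, "rx": 0, "ry": 0, "rz": 0, "gripper": 0},
    {"tx": -3, "ty": 0, "tz": 0, "rx": 0, "ry": 0, "rz": 0, "gripper": 0},
    {"tx": -3, "ty": 0, "tz": 0, "rx": 0, "ry": 0, "rz": 0, "gripper": 0},
    {"tx": -3, "ty": 0, "tz": 0, "rx": 0, "ry": 0, "rz": 0, "gripper": 0},
    {"tx": -3, "ty": 0, "tz": 0, "rx": 0, "ry": 0, "rz": 0, "gripper": 0},
    {"tx": -3, "ty": 0, "tz": 0, "rx": 0, "ry": 0, "rz": 0, "gripper": 0}
  ]
}}

```text
time_s: 6.15
eef_pos: [0.5465, 0.0636, 0.0102]
ee_rot: [[-1.0, -0.001, -0.003], [-0.001, 1.0, 0.0], [0.003, 0.0, -1.0]]
contact_force: [-8.6, 0.5, 8.2]
opening: 1.001
gripper_force: 4.5
```

Emit:
{"op": "step_arm", "data": {
  "rows": [
    {"tx": 8, "ty": 0, "tz": 0, "rx": 0, "ry": 0, "rz": 0, "gripper": 0},
    {"tx": 18, "ty": 0, "tz": -5, "rx": 0, "ry": 0, "rz": 0, "gripper": 0},
    {"tx": 20, "ty": 0, "tz": -35, "rx": 0, "ry": 0, "rz": 0, "gripper": 0.5},
    {"tx": 20, "ty": 0, "tz": -75, "rx": 0, "ry": 0, "rz": 0, "gripper": 0.5},
    {"tx": 20, "ty": -20, "tz": -100, "rx": 0, "ry": 0, "rz": 5, "gripper": 0.5},
    {"tx": 5, "ty": -60, "tz": -100, "rx": 0, "ry": 0, "rz": 15, "gripper": 0.5},
    {"tx": -25, "ty": -95, "tz": -100, "rx": 0, "ry": 0, "rz": 25, "gripper": 0.5},
    {"tx": -51, "ty": -120, "tz": -100, "rx": 0, "ry": 0, "rz": 35, "gripper": 0.5}
  ]
}}

```text
time_s: 7.15
eef_pos: [0.6008, -0.0579, 0.1112]
ee_rot: [[-0.816, 0.579, 0.002], [0.579, 0.816, -0.0], [-0.002, 0.001, -1.0]]
contact_force: [-0.0, 0.7, 0.9]
opening: 0.501
gripper_force: 0.0
```

Emit:
{"op": "step_arm", "data": {
  "rows": [
    {"tx": 0, "ty": 0, "tz": 0, "rx": 0, "ry": 0, "rz": 10, "gripper": 0.5},
    {"tx": 0, "ty": 0, "tz": 0, "rx": 0, "ry": 0, "rz": 20, "gripper": 0.5},
    {"tx": 0, "ty": 0, "tz": 0, "rx": 0, "ry": 0, "rz": 30, "gripper": 0.5},
    {"tx": 0, "ty": 0, "tz": 0, "rx": 0, "ry": 0, "rz": 40, "gripper": 0.5},
    {"tx": 0, "ty": 0, "tz": 0, "rx": 0, "ry": 0, "rz": 50, "gripper": 0.5},
    {"tx": 0, "ty": 0, "tz": 0, "rx": 0, "ry": 0, "rz": 55, "gripper": 0.5},
    {"tx": 0, "ty": 0, "tz": 0, "rx": 0, "ry": 0, "rz": 55, "gripper": 0.5},
    {"tx": 0, "ty": 0, "tz": 0, "rx": 0, "ry": 0, "rz": 55, "gripper": 0.5}
  ]
}}

```text
time_s: 8.15
eef_pos: [0.5998, -0.0564, 0.1106]
ee_rot: [[-0.002, 1.0, 0.001], [1.0, 0.002, -0.0], [-0.0, 0.001, -1.0]]
contact_force: [-0.1, 0.2, -0.0]
opening: 0.503
gripper_force: 0.0
```

```bash
python3 - <<'E'
from h import *
from meas import measure
c=capture("side"); P=pts(c); cv2.imwrite("pics/side1.png",c["frame"])
d=np.load("cal.npz")
v,u=np.mgrid[0:480,0:640]
m=(abs(P[...,2]-.06)<.005)&(P[...,0]>.48)&(P[...,0]<.68)&(P[...,1]>-.06)&(P[...,1]<.168)
n,l,s,_=cv2.connectedComponentsWithStats(m.astype(np.uint8)); k=1+np.argmax(s[1:,4])
print(s[k],cv2.minAreaRect((P[l==k][:,:2]*1000).astype(np.float32)))
E
```

```text
[ 227  230   75   48 2041] ((601.279052734375, 75.14356994628906), (124.3589096069336, 92.13882446289062), 89.5384521484375)
```

View pics/side1.png

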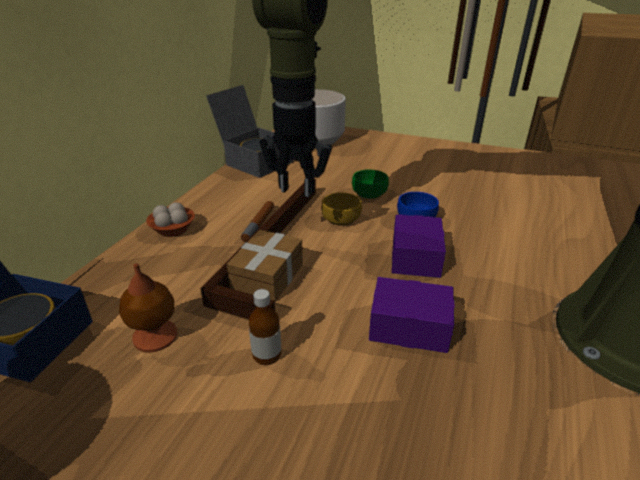

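The box at (265,263) is flush on the long rail with its centre at about (0.601, 0.075). It still has about 35 mm to go to the end piece.

Emit:
{"op": "step_arm", "data": {
  "rows": [
    {"tx": 0, "ty": 0, "tz": 20, "rx": 0, "ry": 0, "rz": 0, "gripper": 0.5},
    {"tx": 0, "ty": 0, "tz": 50, "rx": 0, "ry": 0, "rz": 0, "gripper": 0.5},
    {"tx": 0, "ty": 0, "tz": 80, "rx": 0, "ry": 0, "rz": 0, "gripper": 0.5},
    {"tx": 5, "ty": 0, "tz": 100, "rx": 0, "ry": 0, "rz": 0, "gripper": 0.5},
    {"tx": 17, "ty": 0, "tz": 100, "rx": 0, "ry": 0, "rz": 0, "gripper": 0.5},
    {"tx": 30, "ty": 0, "tz": 100, "rx": 0, "ry": 0, "rz": 0, "gripper": 0.5},
    {"tx": 42, "ty": 0, "tz": 100, "rx": 0, "ry": 0, "rz": 0, "gripper": 0.5},
    {"tx": 50, "ty": 0, "tz": 100, "rx": 0, "ry": 0, "rz": 0, "gripper": 0.5}
  ]
}}

```text
time_s: 9.2
eef_pos: [0.6004, -0.0052, 0.0113]
ee_rot: [[-0.002, 1.0, 0.002], [1.0, 0.002, 0.0], [0.0, 0.002, -1.0]]
contact_force: [-0.2, -0.5, 0.2]
opening: 0.495
gripper_force: 0.0
```

Emit:
{"op": "step_arm", "data": {
  "rows": [
    {"tx": 5, "ty": 0, "tz": 0, "rx": 0, "ry": 0, "rz": 0, "gripper": 0.5},
    {"tx": 10, "ty": 0, "tz": 0, "rx": 0, "ry": 0, "rz": 0, "gripper": 0.5},
    {"tx": 15, "ty": 0, "tz": 0, "rx": 0, "ry": 0, "rz": 0, "gripper": 0.5},
    {"tx": 20, "ty": 0, "tz": 0, "rx": 0, "ry": 0, "rz": 0, "gripper": 0.5},
    {"tx": 25, "ty": 0, "tz": 0, "rx": 0, "ry": 0, "rz": 0, "gripper": 0.5},
    {"tx": 30, "ty": 0, "tz": 0, "rx": 0, "ry": 0, "rz": 0, "gripper": 0.5},
    {"tx": 35, "ty": 0, "tz": 0, "rx": 0, "ry": 0, "rz": 0, "gripper": 0.5},
    {"tx": 40, "ty": 0, "tz": 0, "rx": 0, "ry": 0, "rz": 0, "gripper": 0.5}
  ]
}}

```text
time_s: 10.2
eef_pos: [0.5996, 0.034, 0.0103]
ee_rot: [[-0.001, 1.0, -0.0], [1.0, 0.001, -0.0], [-0.0, -0.0, -1.0]]
contact_force: [0.1, -4.1, 2.0]
opening: 0.498
gripper_force: 0.0
```

Emit:
{"op": "step_arm", "data": {
  "rows": [
    {"tx": 1, "ty": 0, "tz": 0, "rx": 0, "ry": 0, "rz": 0, "gripper": 0.5},
    {"tx": 2, "ty": 0, "tz": 0, "rx": 0, "ry": 0, "rz": 0, "gripper": 0.5},
    {"tx": 3, "ty": 0, "tz": 0, "rx": 0, "ry": 0, "rz": 0, "gripper": 0.5},
    {"tx": 4, "ty": 0, "tz": 0, "rx": 0, "ry": 0, "rz": 0, "gripper": 0.5},
    {"tx": 5, "ty": 0, "tz": 0, "rx": 0, "ry": 0, "rz": 0, "gripper": 0.5},
    {"tx": 5.5, "ty": 0, "tz": 0, "rx": 0, "ry": 0, "rz": 0, "gripper": 0.5},
    {"tx": 6, "ty": 0, "tz": 0, "rx": 0, "ry": 0, "rz": 0, "gripper": 0.5},
    {"tx": 6, "ty": 0, "tz": 0, "rx": 0, "ry": 0, "rz": 0, "gripper": 0.5}
  ]
}}

```text
time_s: 11.2
eef_pos: [0.5992, 0.0358, 0.0104]
ee_rot: [[0.002, 1.0, -0.001], [1.0, -0.002, -0.007], [-0.007, -0.001, -1.0]]
contact_force: [-2.2, -14.4, 4.2]
opening: 0.502
gripper_force: 0.0
```

Emit:
{"op": "step_arm", "data": {
  "rows": [
    {"tx": -8, "ty": 0, "tz": 0, "rx": 0, "ry": 0, "rz": 0, "gripper": 0.5},
    {"tx": -20, "ty": 0, "tz": -10, "rx": 0, "ry": 0, "rz": 0, "gripper": 0.5},
    {"tx": -30, "ty": -5, "tz": -50, "rx": 0, "ry": 0, "rz": -8, "gripper": 0.5},
    {"tx": -55, "ty": -20, "tz": -90, "rx": 0, "ry": 0, "rz": -18, "gripper": 0.5},
    {"tx": -95, "ty": -45, "tz": -100, "rx": 0, "ry": 0, "rz": -28, "gripper": 0.5},
    {"tx": -140, "ty": -75, "tz": -100, "rx": 0, "ry": 0, "rz": -38, "gripper": 0.5},
    {"tx": -185, "ty": -105, "tz": -100, "rx": 0, "ry": 0, "rz": -48, "gripper": 0.5},
    {"tx": -214, "ty": -130, "tz": -100, "rx": 0, "ry": 0, "rz": -58, "gripper": 0.5}
  ]
}}

```text
time_s: 12.2
eef_pos: [0.4688, -0.1761, 0.1111]
ee_rot: [[-0.851, 0.525, 0.001], [0.525, 0.851, 0.0], [-0.001, 0.001, -1.0]]
contact_force: [-0.2, -0.5, 0.3]
opening: 0.498
gripper_force: 0.0
```

Emit:
{"op": "step_arm", "data": {
  "rows": [
    {"tx": 0, "ty": 0, "tz": 0, "rx": 0, "ry": 0, "rz": -10, "gripper": 0.5},
    {"tx": 0, "ty": 0, "tz": 0, "rx": 0, "ry": 0, "rz": -20, "gripper": 0.5},
    {"tx": 0, "ty": 0, "tz": 0, "rx": 0, "ry": 0, "rz": -28, "gripper": 0.5},
    {"tx": 0, "ty": 0, "tz": 0, "rx": 0, "ry": 0, "rz": -32, "gripper": 0.5},
    {"tx": 0, "ty": 0, "tz": 0, "rx": 0, "ry": 0, "rz": -32, "gripper": 0.5},
    {"tx": 0, "ty": 0, "tz": 0, "rx": 0, "ry": 0, "rz": -32, "gripper": 0.5},
    {"tx": 0, "ty": 0, "tz": 0, "rx": 0, "ry": 0, "rz": -32, "gripper": 0.5},
    {"tx": 0, "ty": 0, "tz": 0, "rx": 0, "ry": 0, "rz": -32, "gripper": 0.5}
  ]
}}

```text
time_s: 13.2
eef_pos: [0.4698, -0.1744, 0.1103]
ee_rot: [[-1.0, -0.0, 0.0], [-0.0, 1.0, 0.0], [-0.0, 0.0, -1.0]]
contact_force: [-1.0, 0.0, 0.1]
opening: 0.498
gripper_force: 0.0
```

```bash
cat > chk.py <<'E'
from h import *
import sys
d=np.load("cal.npz"); R,C=d["R"],d["C"]
for n in ("top","side"):
    c=capture(n); P=pts(c); cv2.imwrite(f"pics/{n}_{sys.argv[1]}.png",c["frame"])
    hsv=cv2.cvtColor(c["frame"],cv2.COLOR_BGR2HSV)
    m=(abs(P[...,2]-.06)<.005)&(P[...,0]>.48)&(P[...,0]<.68)&(P[...,1]>-.06)&(P[...,1]<.20)
    k,l,s,_=cv2.connectedComponentsWithStats(m.astype(np.uint8)); k=1+np.argmax(s[1:,4])
    b=cv2.minAreaRect((P[l==k][:,:2]*1000).astype(np.float32)); print(n,"box",np.round(b[0],1),np.round(b[1],1),round(b[2],2),"rail",np.round((np.array(b[0])/1000-C)@R*1000,1),s[k][4])
    m=(P[...,2]>.036)&(P[...,2]<.055)&(hsv[...,0]>18)&(hsv[...,0]<35)&(hsv[...,1]>110)&(P[...,0]>.48)&(P[...,0]<.68)&(P[...,1]>-.24)&(P[...,1]<.06)
    k,l,s,_=cv2.connectedComponentsWithStats(cv2.dilate(m.astype(np.uint8),np.ones((5,5))))
    if k>1:
        k=1+np.argmax(s[1:,4]); q=(P[(l==k)&m][:,:2]*1000).astype(np.float32); e,r=cv2.minEnclosingCircle(q); print(n,"bowl",np.round(e,1),round(r,1),len(q),"rail",np.round((np.array(e)/1000-C)@R*1000,1))
E
python3 chk.py 2
```

```text
top box [604.1 110.6] [118.7  91.5] 89.96 rail [-43.7 -59.7] 1992
top bowl [ 549.9 -171.7] 44.1 148 rail [ -97.2 -342.1]
side box [600.2 110.1] [ 91.7 123. ] 0.83 rail [-47.6 -60.2] 2242
side bowl [ 546.2 -175.3] 45.2 314 rail [-100.9 -345.7]
```

View pics/top_2.png

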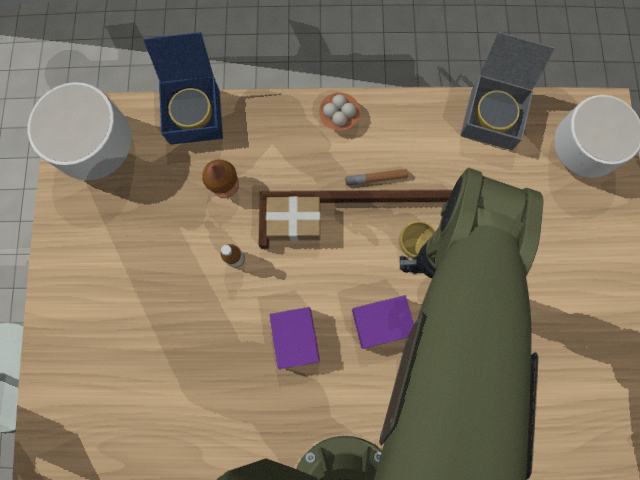

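The top view shows the box flush in the corner at (293,218), rail frame (-44,-60). Next I'll push the bowl at (417,240) towards the rail.

Emit:
{"op": "step_arm", "data": {
  "rows": [
    {"tx": 0, "ty": 0, "tz": 25, "rx": 0, "ry": 0, "rz": 0, "gripper": 0.5},
    {"tx": 0, "ty": 0, "tz": 60, "rx": 0, "ry": 0, "rz": 0, "gripper": 0.5},
    {"tx": 0, "ty": 0, "tz": 90, "rx": 0, "ry": 0, "rz": 0, "gripper": 0.5},
    {"tx": 0, "ty": 0, "tz": 100, "rx": 0, "ry": 0, "rz": 0, "gripper": 0.5},
    {"tx": -6, "ty": 0, "tz": 100, "rx": 0, "ry": 0, "rz": 0, "gripper": 0.5},
    {"tx": -14, "ty": 0, "tz": 100, "rx": 0, "ry": 0, "rz": 0, "gripper": 0.5},
    {"tx": -20, "ty": 0, "tz": 100, "rx": 0, "ry": 0, "rz": 0, "gripper": 0.5},
    {"tx": -25, "ty": 0, "tz": 100, "rx": 0, "ry": 0, "rz": 0, "gripper": 0.5}
  ]
}}

```text
time_s: 14.3
eef_pos: [0.4959, -0.1746, 0.011]
ee_rot: [[-1.0, -0.001, 0.001], [-0.001, 1.0, -0.0], [-0.001, -0.0, -1.0]]
contact_force: [1.4, -0.5, -0.8]
opening: 0.5
gripper_force: 0.0
```

Emit:
{"op": "step_arm", "data": {
  "rows": [
    {"tx": -4, "ty": 0, "tz": 0, "rx": 0, "ry": 0, "rz": 0, "gripper": 0.5},
    {"tx": -9, "ty": 0, "tz": 0, "rx": 0, "ry": 0, "rz": 0, "gripper": 0.5},
    {"tx": -15, "ty": 0, "tz": 0, "rx": 0, "ry": 0, "rz": 0, "gripper": 0.5},
    {"tx": -21, "ty": 0, "tz": 0, "rx": 0, "ry": 0, "rz": 0, "gripper": 0.5},
    {"tx": -27, "ty": 0, "tz": 0, "rx": 0, "ry": 0, "rz": 0, "gripper": 0.5},
    {"tx": -33, "ty": 0, "tz": 0, "rx": 0, "ry": 0, "rz": 0, "gripper": 0.5},
    {"tx": -39, "ty": 0, "tz": 0, "rx": 0, "ry": 0, "rz": 0, "gripper": 0.5},
    {"tx": -44, "ty": 0, "tz": 0, "rx": 0, "ry": 0, "rz": 0, "gripper": 0.5}
  ]
}}

```text
time_s: 15.3
eef_pos: [0.5393, -0.1743, 0.0102]
ee_rot: [[-1.0, -0.001, 0.0], [-0.001, 1.0, 0.0], [-0.0, 0.0, -1.0]]
contact_force: [-2.5, -0.1, -0.1]
opening: 0.503
gripper_force: 1.5
```

Emit:
{"op": "step_arm", "data": {
  "rows": [
    {"tx": -2, "ty": 0, "tz": 0, "rx": 0, "ry": 0, "rz": 0, "gripper": 0.5},
    {"tx": -4, "ty": 0, "tz": 0, "rx": 0, "ry": 0, "rz": 0, "gripper": 0.5},
    {"tx": -6, "ty": 0, "tz": 0, "rx": 0, "ry": 0, "rz": 0, "gripper": 0.5},
    {"tx": -7.5, "ty": 0, "tz": 0, "rx": 0, "ry": 0, "rz": 0, "gripper": 0.5},
    {"tx": -9, "ty": 0, "tz": 0, "rx": 0, "ry": 0, "rz": 0, "gripper": 0.5},
    {"tx": -10.5, "ty": 0, "tz": 0, "rx": 0, "ry": 0, "rz": 0, "gripper": 0.5},
    {"tx": -12, "ty": 0, "tz": 0, "rx": 0, "ry": 0, "rz": 0, "gripper": 0.5},
    {"tx": -13, "ty": 0, "tz": 0, "rx": 0, "ry": 0, "rz": 0, "gripper": 0.5}
  ]
}}

```text
time_s: 16.3
eef_pos: [0.5519, -0.1744, 0.0103]
ee_rot: [[-1.0, -0.001, -0.0], [-0.001, 1.0, 0.0], [0.0, 0.0, -1.0]]
contact_force: [-3.4, -0.1, -0.1]
opening: 0.5
gripper_force: 1.5
```

Emit:
{"op": "step_arm", "data": {
  "rows": [
    {"tx": -1, "ty": 0, "tz": 0, "rx": 0, "ry": 0, "rz": 0, "gripper": 0.5},
    {"tx": -2, "ty": 0, "tz": 0, "rx": 0, "ry": 0, "rz": 0, "gripper": 0.5},
    {"tx": -3, "ty": 0, "tz": 0, "rx": 0, "ry": 0, "rz": 0, "gripper": 0.5},
    {"tx": -3, "ty": 0, "tz": 0, "rx": 0, "ry": 0, "rz": 0, "gripper": 0.5},
    {"tx": -3, "ty": 0, "tz": 0, "rx": 0, "ry": 0, "rz": 0, "gripper": 0.5},
    {"tx": -3, "ty": 0, "tz": 0, "rx": 0, "ry": 0, "rz": 0, "gripper": 0.5},
    {"tx": -3, "ty": 0, "tz": 0, "rx": 0, "ry": 0, "rz": 0, "gripper": 0.5},
    {"tx": -3, "ty": 0, "tz": 0, "rx": 0, "ry": 0, "rz": 0, "gripper": 0.5}
  ]
}}

```text
time_s: 17.3
eef_pos: [0.5549, -0.1744, 0.0103]
ee_rot: [[-1.0, -0.001, 0.0], [-0.001, 1.0, -0.0], [-0.0, -0.0, -1.0]]
contact_force: [-1.4, -1.6, -0.5]
opening: 0.499
gripper_force: 0.9
```

Emit:
{"op": "step_arm", "data": {
  "rows": [
    {"tx": -1, "ty": 0, "tz": 0, "rx": 0, "ry": 0, "rz": 0, "gripper": 0.5},
    {"tx": -2, "ty": 0, "tz": 0, "rx": 0, "ry": 0, "rz": 0, "gripper": 0.5},
    {"tx": -3, "ty": 0, "tz": 0, "rx": 0, "ry": 0, "rz": 0, "gripper": 0.5},
    {"tx": -3.5, "ty": 0, "tz": 0, "rx": 0, "ry": 0, "rz": 0, "gripper": 0.5},
    {"tx": -4, "ty": 0, "tz": 0, "rx": 0, "ry": 0, "rz": 0, "gripper": 0.5},
    {"tx": -4, "ty": 0, "tz": 0, "rx": 0, "ry": 0, "rz": 0, "gripper": 0.5},
    {"tx": -4, "ty": 0, "tz": 0, "rx": 0, "ry": 0, "rz": 0, "gripper": 0.5},
    {"tx": -4, "ty": 0, "tz": 0, "rx": 0, "ry": 0, "rz": 0, "gripper": 0.5}
  ]
}}

```text
time_s: 18.3
eef_pos: [0.5555, -0.1743, 0.0099]
ee_rot: [[-1.0, -0.0, -0.006], [-0.0, 1.0, -0.0], [0.006, -0.0, -1.0]]
contact_force: [-11.5, -0.4, 7.5]
opening: 0.5
gripper_force: 5.8
```

```bash
python3 chk.py 3
```

```text
top box [604.  110.8] [118.7  92.1] 89.63 rail [-43.8 -59.4] 1999
top bowl [ 614.5 -157. ] 39.1 97 rail [ -32.6 -327.2]
side box [600.6 109.9] [123.4  91.6] 89.57 rail [-47.2 -60.3] 2238
side bowl [ 595.6 -176.3] 60.3 222 rail [ -51.5 -346.5]
```

View pics/side_3.png

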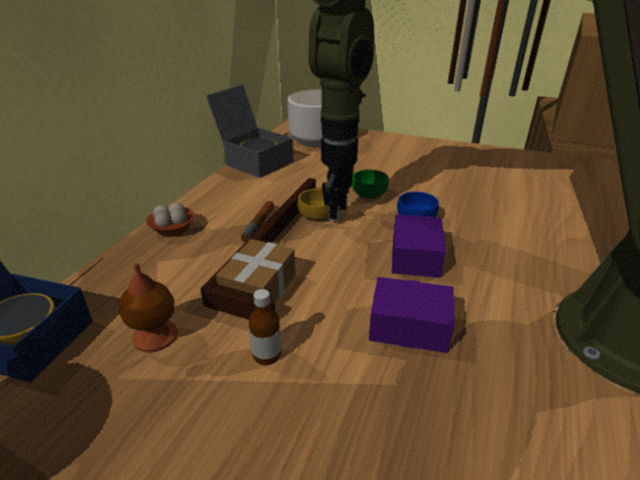

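Felt contact: the bowl at (317,205) is against the long rail, and the box is unchanged. Now I'll go behind the bowl and push it along the rail.

Emit:
{"op": "step_arm", "data": {
  "rows": [
    {"tx": 8, "ty": 0, "tz": 0, "rx": 0, "ry": 0, "rz": 0, "gripper": 0.5},
    {"tx": 18, "ty": 0, "tz": 0, "rx": 0, "ry": 0, "rz": 0, "gripper": 0.5},
    {"tx": 20, "ty": 0, "tz": -35, "rx": 0, "ry": 0, "rz": 0, "gripper": 0.5},
    {"tx": 20, "ty": 0, "tz": -75, "rx": 0, "ry": 0, "rz": 5, "gripper": 0.5},
    {"tx": 15, "ty": -10, "tz": -100, "rx": 0, "ry": 0, "rz": 15, "gripper": 0.5},
    {"tx": 0, "ty": -30, "tz": -100, "rx": 0, "ry": 0, "rz": 25, "gripper": 0.5},
    {"tx": -25, "ty": -50, "tz": -100, "rx": 0, "ry": 0, "rz": 35, "gripper": 0.5},
    {"tx": -45, "ty": -68, "tz": -100, "rx": 0, "ry": 0, "rz": 45, "gripper": 0.5}
  ]
}}

```text
time_s: 19.4
eef_pos: [0.605, -0.2432, 0.1108]
ee_rot: [[-0.703, 0.711, 0.002], [0.711, 0.703, -0.0], [-0.002, 0.001, -1.0]]
contact_force: [-0.2, -0.3, -0.8]
opening: 0.499
gripper_force: 0.0
```

Emit:
{"op": "step_arm", "data": {
  "rows": [
    {"tx": 0, "ty": 0, "tz": 0, "rx": 0, "ry": 0, "rz": 10, "gripper": 0.5},
    {"tx": 0, "ty": 0, "tz": 0, "rx": 0, "ry": 0, "rz": 20, "gripper": 0.5},
    {"tx": 0, "ty": 0, "tz": 0, "rx": 0, "ry": 0, "rz": 30, "gripper": 0.5},
    {"tx": 0, "ty": 0, "tz": 0, "rx": 0, "ry": 0, "rz": 40, "gripper": 0.5},
    {"tx": 0, "ty": 0, "tz": 0, "rx": 0, "ry": 0, "rz": 45, "gripper": 0.5},
    {"tx": 0, "ty": 0, "tz": 0, "rx": 0, "ry": 0, "rz": 45, "gripper": 0.5},
    {"tx": 0, "ty": 0, "tz": 0, "rx": 0, "ry": 0, "rz": 45, "gripper": 0.5},
    {"tx": 0, "ty": 0, "tz": 0, "rx": 0, "ry": 0, "rz": 45, "gripper": 0.5}
  ]
}}

```text
time_s: 20.4
eef_pos: [0.6038, -0.2424, 0.1103]
ee_rot: [[-0.001, 1.0, 0.0], [1.0, 0.001, -0.0], [-0.0, 0.0, -1.0]]
contact_force: [0.1, -0.5, 0.3]
opening: 0.5
gripper_force: 0.0
```

```bash
python3 chk.py 4
```

```text
top box [604.4 110.8] [118.5  92. ] 89.57 rail [-43.4 -59.5] 1991
top bowl [ 605.6 -170.5] 44.5 270 rail [ -41.5 -340.7]
side box [600.8 110.2] [122.4  92.7] 89.94 rail [-47.  -60.1] 2235
side bowl [ 607.6 -175.3] 50.9 323 rail [ -39.4 -345.5]
```

View pics/side_4.png

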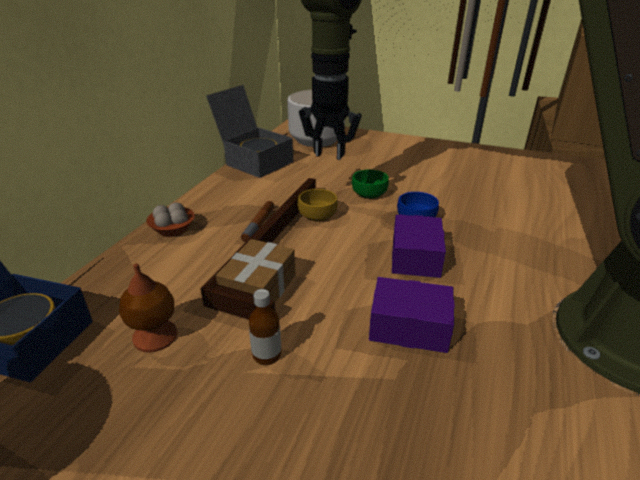

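The bowl at (318,205) rests at the rail, centre about (0.604,-0.173), with the gripper behind it.

Emit:
{"op": "step_arm", "data": {
  "rows": [
    {"tx": 0, "ty": 0, "tz": 25, "rx": 0, "ry": 0, "rz": 0, "gripper": 0.5},
    {"tx": 0, "ty": 0, "tz": 60, "rx": 0, "ry": 0, "rz": 0, "gripper": 0.5},
    {"tx": 0, "ty": 0, "tz": 90, "rx": 0, "ry": 0, "rz": 0, "gripper": 0.5},
    {"tx": 0, "ty": 0, "tz": 100, "rx": 0, "ry": 0, "rz": 0, "gripper": 0.5},
    {"tx": 4, "ty": 0, "tz": 100, "rx": 0, "ry": 0, "rz": 0, "gripper": 0.5},
    {"tx": 9, "ty": 0, "tz": 100, "rx": 0, "ry": 0, "rz": 0, "gripper": 0.5},
    {"tx": 14, "ty": 0, "tz": 100, "rx": 0, "ry": 0, "rz": 0, "gripper": 0.5},
    {"tx": 20, "ty": 0, "tz": 100, "rx": 0, "ry": 0, "rz": 0, "gripper": 0.5}
  ]
}}

```text
time_s: 21.5
eef_pos: [0.6043, -0.2222, 0.0112]
ee_rot: [[-0.001, 1.0, 0.001], [1.0, 0.001, -0.001], [-0.001, 0.001, -1.0]]
contact_force: [-1.9, -2.7, 1.4]
opening: 0.498
gripper_force: 2.3
```

Emit:
{"op": "step_arm", "data": {
  "rows": [
    {"tx": 6, "ty": 0, "tz": 0, "rx": 0, "ry": 0, "rz": 0, "gripper": 0.5},
    {"tx": 12, "ty": 0, "tz": 0, "rx": 0, "ry": 0, "rz": 0, "gripper": 0.5},
    {"tx": 18, "ty": 0, "tz": 0, "rx": 0, "ry": 0, "rz": 0, "gripper": 0.5},
    {"tx": 24, "ty": 0, "tz": 0, "rx": 0, "ry": 0, "rz": 0, "gripper": 0.5},
    {"tx": 30, "ty": 0, "tz": 0, "rx": 0, "ry": 0, "rz": 0, "gripper": 0.5},
    {"tx": 36, "ty": 0, "tz": 0, "rx": 0, "ry": 0, "rz": 0, "gripper": 0.5},
    {"tx": 42, "ty": 0, "tz": 0, "rx": 0, "ry": 0, "rz": 0, "gripper": 0.5},
    {"tx": 48, "ty": 0, "tz": 0, "rx": 0, "ry": 0, "rz": 0, "gripper": 0.5}
  ]
}}

```text
time_s: 22.5
eef_pos: [0.604, -0.1756, 0.0111]
ee_rot: [[0.0, 1.0, 0.001], [1.0, -0.0, -0.003], [-0.003, 0.001, -1.0]]
contact_force: [-1.0, -5.2, 3.9]
opening: 0.499
gripper_force: 2.7
```

Emit:
{"op": "step_arm", "data": {
  "rows": [
    {"tx": 6, "ty": 0, "tz": 0, "rx": 0, "ry": 0, "rz": 0, "gripper": 0.5},
    {"tx": 12, "ty": 0, "tz": 0, "rx": 0, "ry": 0, "rz": 0, "gripper": 0.5},
    {"tx": 18, "ty": 0, "tz": 0, "rx": 0, "ry": 0, "rz": 0, "gripper": 0.5},
    {"tx": 24, "ty": 0, "tz": 0, "rx": 0, "ry": 0, "rz": 0, "gripper": 0.5},
    {"tx": 30, "ty": 0, "tz": 0, "rx": 0, "ry": 0, "rz": 0, "gripper": 0.5},
    {"tx": 36, "ty": 0, "tz": 0, "rx": 0, "ry": 0, "rz": 0, "gripper": 0.5},
    {"tx": 42, "ty": 0, "tz": 0, "rx": 0, "ry": 0, "rz": 0, "gripper": 0.5},
    {"tx": 48, "ty": 0, "tz": 0, "rx": 0, "ry": 0, "rz": 0, "gripper": 0.5}
  ]
}}

```text
time_s: 23.5
eef_pos: [0.6041, -0.1274, 0.0111]
ee_rot: [[0.0, 1.0, 0.001], [1.0, -0.0, -0.003], [-0.003, 0.001, -1.0]]
contact_force: [-0.9, -4.9, 3.7]
opening: 0.502
gripper_force: 2.6
```

Emit:
{"op": "step_arm", "data": {
  "rows": [
    {"tx": 6, "ty": 0, "tz": 0, "rx": 0, "ry": 0, "rz": 0, "gripper": 0.5},
    {"tx": 12, "ty": 0, "tz": 0, "rx": 0, "ry": 0, "rz": 0, "gripper": 0.5},
    {"tx": 18, "ty": 0, "tz": 0, "rx": 0, "ry": 0, "rz": 0, "gripper": 0.5},
    {"tx": 24, "ty": 0, "tz": 0, "rx": 0, "ry": 0, "rz": 0, "gripper": 0.5},
    {"tx": 30, "ty": 0, "tz": 0, "rx": 0, "ry": 0, "rz": 0, "gripper": 0.5},
    {"tx": 36, "ty": 0, "tz": 0, "rx": 0, "ry": 0, "rz": 0, "gripper": 0.5},
    {"tx": 42, "ty": 0, "tz": 0, "rx": 0, "ry": 0, "rz": 0, "gripper": 0.5},
    {"tx": 48, "ty": 0, "tz": 0, "rx": 0, "ry": 0, "rz": 0, "gripper": 0.5}
  ]
}}

```text
time_s: 24.5
eef_pos: [0.6042, -0.0791, 0.011]
ee_rot: [[0.0, 1.0, 0.001], [1.0, -0.0, -0.002], [-0.002, 0.001, -1.0]]
contact_force: [-0.2, -4.9, 3.1]
opening: 0.5
gripper_force: 2.7
```

Emit:
{"op": "step_arm", "data": {
  "rows": [
    {"tx": 4, "ty": 0, "tz": 0, "rx": 0, "ry": 0, "rz": 0, "gripper": 0.5},
    {"tx": 8, "ty": 0, "tz": 0, "rx": 0, "ry": 0, "rz": 0, "gripper": 0.5},
    {"tx": 12, "ty": 0, "tz": 0, "rx": 0, "ry": 0, "rz": 0, "gripper": 0.5},
    {"tx": 16, "ty": 0, "tz": 0, "rx": 0, "ry": 0, "rz": 0, "gripper": 0.5},
    {"tx": 20, "ty": 0, "tz": 0, "rx": 0, "ry": 0, "rz": 0, "gripper": 0.5},
    {"tx": 23, "ty": 0, "tz": 0, "rx": 0, "ry": 0, "rz": 0, "gripper": 0.5},
    {"tx": 26, "ty": 0, "tz": 0, "rx": 0, "ry": 0, "rz": 0, "gripper": 0.5},
    {"tx": 28, "ty": 0, "tz": 0, "rx": 0, "ry": 0, "rz": 0, "gripper": 0.5}
  ]
}}

```text
time_s: 25.5
eef_pos: [0.6043, -0.0509, 0.011]
ee_rot: [[-0.0, 1.0, 0.001], [1.0, 0.0, -0.002], [-0.002, 0.001, -1.0]]
contact_force: [-0.9, -4.9, 4.5]
opening: 0.497
gripper_force: 2.8
```

Emit:
{"op": "step_arm", "data": {
  "rows": [
    {"tx": 1.5, "ty": 0, "tz": 0, "rx": 0, "ry": 0, "rz": 0, "gripper": 0.5},
    {"tx": 3, "ty": 0, "tz": 0, "rx": 0, "ry": 0, "rz": 0, "gripper": 0.5},
    {"tx": 4.5, "ty": 0, "tz": 0, "rx": 0, "ry": 0, "rz": 0, "gripper": 0.5},
    {"tx": 5.5, "ty": 0, "tz": 0, "rx": 0, "ry": 0, "rz": 0, "gripper": 0.5},
    {"tx": 6.5, "ty": 0, "tz": 0, "rx": 0, "ry": 0, "rz": 0, "gripper": 0.5},
    {"tx": 7.5, "ty": 0, "tz": 0, "rx": 0, "ry": 0, "rz": 0, "gripper": 0.5},
    {"tx": 8, "ty": 0, "tz": 0, "rx": 0, "ry": 0, "rz": 0, "gripper": 0.5},
    {"tx": 8, "ty": 0, "tz": 0, "rx": 0, "ry": 0, "rz": 0, "gripper": 0.5}
  ]
}}

```text
time_s: 26.5
eef_pos: [0.6042, -0.0429, 0.0109]
ee_rot: [[-0.0, 1.0, 0.001], [1.0, 0.0, -0.001], [-0.001, 0.001, -1.0]]
contact_force: [0.3, -4.7, 4.2]
opening: 0.499
gripper_force: 2.7
```

Emit:
{"op": "step_arm", "data": {
  "rows": [
    {"tx": 1, "ty": 0, "tz": 0, "rx": 0, "ry": 0, "rz": 0, "gripper": 0.5},
    {"tx": 2, "ty": 0, "tz": 0, "rx": 0, "ry": 0, "rz": 0, "gripper": 0.5},
    {"tx": 3, "ty": 0, "tz": 0, "rx": 0, "ry": 0, "rz": 0, "gripper": 0.5},
    {"tx": 3.5, "ty": 0, "tz": 0, "rx": 0, "ry": 0, "rz": 0, "gripper": 0.5},
    {"tx": 4, "ty": 0, "tz": 0, "rx": 0, "ry": 0, "rz": 0, "gripper": 0.5},
    {"tx": 4, "ty": 0, "tz": 0, "rx": 0, "ry": 0, "rz": 0, "gripper": 0.5},
    {"tx": 4, "ty": 0, "tz": 0, "rx": 0, "ry": 0, "rz": 0, "gripper": 0.5},
    {"tx": 4, "ty": 0, "tz": 0, "rx": 0, "ry": 0, "rz": 0, "gripper": 0.5}
  ]
}}

```text
time_s: 27.5
eef_pos: [0.6042, -0.0418, 0.011]
ee_rot: [[0.001, 1.0, 0.001], [1.0, -0.001, -0.007], [-0.007, 0.001, -1.0]]
contact_force: [-1.0, -13.5, 4.2]
opening: 0.5
gripper_force: 6.6
```

Contact with the box. I'll back off and check.

Emit:
{"op": "step_arm", "data": {
  "rows": [
    {"tx": -5, "ty": 0, "tz": 0, "rx": 0, "ry": 0, "rz": 0, "gripper": 0.5},
    {"tx": -15, "ty": 0, "tz": 0, "rx": 0, "ry": 0, "rz": 0, "gripper": 0.5},
    {"tx": -28, "ty": 0, "tz": -5, "rx": 0, "ry": 0, "rz": 0, "gripper": 0.5},
    {"tx": -35, "ty": 0, "tz": -40, "rx": 0, "ry": 0, "rz": 0, "gripper": 0.5},
    {"tx": -60, "ty": -10, "tz": -80, "rx": 0, "ry": 0, "rz": 0, "gripper": 0.5},
    {"tx": -100, "ty": -30, "tz": -100, "rx": 0, "ry": 0, "rz": 0, "gripper": 0.5},
    {"tx": -140, "ty": -50, "tz": -110, "rx": 0, "ry": 0, "rz": 0, "gripper": 0.5},
    {"tx": -180, "ty": -70, "tz": -110, "rx": 0, "ry": 0, "rz": 0, "gripper": 0.5}
  ]
}}

```text
time_s: 28.5
eef_pos: [0.5338, -0.2202, 0.1219]
ee_rot: [[-0.001, 1.0, 0.002], [1.0, 0.001, -0.001], [-0.001, 0.002, -1.0]]
contact_force: [0.7, -0.8, -0.5]
opening: 0.502
gripper_force: 0.0
```

```bash
python3 chk.py 5; python3 - <<'E'
import cv2
a=cv2.imread("pics/top_5.png")[150:290,190:390]; b=cv2.imread("pics/side_5.png")[180:380,130:390]
a=cv2.resize(a,(800,560)[:2] and (400,280)); b=cv2.resize(b,(400,308))
a=cv2.copyMakeBorder(a,0,28,0,0,cv2.BORDER_CONSTANT); cv2.imwrite("pics/fin.png",cv2.hconcat([a,b]))
E
```

```text
top box [604.2 110.8] [118.8  91.2] 89.76 rail [-43.6 -59.5] 1998
top bowl [605.2   7. ] 43.9 245 rail [ -42.4 -163.3]
side box [600.3 110.5] [122.5  92.1] 89.7 rail [-47.5 -59.8] 2236
side bowl [601.4  17. ] 60.4 251 rail [ -46.2 -153.3]
```

View pics/fin.png

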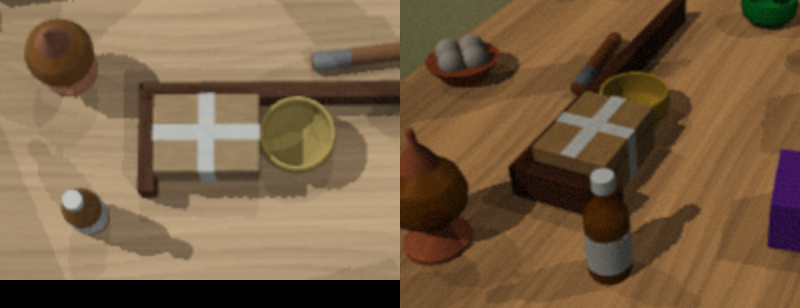

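The final view shows the box flush in the corner and the bowl at (298,133) in the left crop, touching the rail and the box. The bottle, lantern and striker haven't moved. The top camera puts the bowl at (-42,-163) in the rail frame, with the same 1–2 mm bias as the box.

```bash
python3 -c "
from h import *
print(ticket.job_done())"
```

```text
the job is handed in; nothing more can be done
None
```

The job is handed in: the gift box sits flush in the rail corner and the brass bowl rests against the long rail and the box; the bottle, lantern and striker were left alone, and it took about 29 of the 72 s.

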